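Lay the second course of a brick-laid beech plinth

ROBOT

A 7-joint arm with a two-finger parallel gripper is mounted at the origin on a cart in front of the work surface, level with it; the furniture and walls round the work are solid. World frame = base frame: x ahead of the robot, y to its left, z up, the work surface at z = 0. Lengths are in m, angles in degrees, forces in N, time in s.
With the tool pointing down it reaches from about 0.4 to 0.85 m from the base axis. Payload 4.5 kg.
Tool frame: the origin (TCP) lies midway between the tips of the shut fingers; the grasp point (between the pads) lies behind it (bot.hold_point_z is the z of the grasp point in the tool frame, in m); z points along the fingers, y is the line along which they close (so a half turn about z gives the same grasp; the last joint's range is limited). The gripper opens to 85 mm and grips with 20 to 120 N. Pads are 22 mm wide; open, the fingers measure 114 mm over their backs; the gripper's body (76 mm by 85 mm) begins 54 mm behind the grasp point. The pads swing forward as they close: fully open they stand 13 mm farther back than shut.
Start: joints at [65.248, 39.483, -11.15, 89.685, 9.013, 51.709, -12.324], TCP at [0.281, -0.558, 0.231] pointing down, gripper open.
Joint ranges: [-172.22, 172.22], [-26.19, 119.32], [-84.43, 86.54], [7.71, 146.69], [-57.33, 237.33], [2.42, 119.75], [-152.13, 152.13]. Speed limits (degrees/s): [147.25, 147.25, 180, 180, 180, 180, 180].

INTERFACE

Orientations are given as a 3x3 rotation matrix whose columns are the frame's x, y, z axes.
In Python, from cell import bot gives the robot as it stands. The module is installed in compiled form; this text tells all that it offers.
- The arm moves only by the shell command python3 -m handwheel 'ROWS'. ROWS is JSON, a list of rows, each a list of 3 entries, a list of its own where there are three numbers: the gripper's target within -1 to 1 (shut at 1, half-way at 0, fully open at -1), then the shift along the tool's x, y, z in cm, then the turn about the tool's z in rad. A call has 1 to 8 rows; each row shifts and turns the commanded pose from where the row before left it, along the tool's axes as they then stand; what a row does not reach is not made up. A row lasts 1/8 s, in which the tool goes at most 62.5 mm and 10.7 degrees, less where a joint would pass 70% of its speed; a pose out of reach is approached as far as the arm can. A call is refused whole if a number of a shift passes 6.25 or a number of a turn 0.188, either way. A call with a gripper value outside its range is refused whole. The fingers move at their own pace and stop on an object; the grip force is fixed at half the most. Time passes only in rows, so rows that do not move let the fingers close. It gives the time, the measured TCP pose, the force, the opening and the grip force at its end, in the units of the state.
- bot.read_state(): the state, without advancing time (a new reading comes with each control period).
- bot.camera(name): name is "side" or "top" or "wrist"; returns a dict with "img" (420x560x3 uint8, red, green, blue), "vertical_fov" (degrees; the focal length in pixels is half the picture's height over the tangent of half this angle, whatever the lens; pixels are square), "cx", "cy" (the principal point, pixels), "cam_to_world" (4x4, takes a point from camera to world coordinates). Camera axes: x right, y down, z forward; pixel columns grow to the right and rows downward; lengths in m; the calibration is good to about 2 mm. A picture is of the moment at which its call begins. There is no depth.
- bot.hand_in(): hands the job in; it is judged then, once.
The state is a dict: "clock": time; "q": joint angles; "qd": joint speeds; "joint_efforts": joint torques, N m; "tcp_pos": TCP position; "tcp_rot": TCP orientation; "wrist_force": force on the tool from outside, world axes, zero at the start; "ft_torque": the same for the moment, N m; "opening": finger opening in m; "finger_force": force on a finger pad.
Only numpy, scipy, OpenCV 4.12 (cv2) and the standard library are available. Lean on these libraries where they do the work, as an engineer would, in place of code of your own. Each camera call takes 0.05 s, during which the arm holds its last target. There are 200 camera calls.

TASK

The small plinth on the plywood base is being laid up like brickwork in running bond: two blocks form the first course and a half block is already glued on top at one end. Dry-lay the second course: put the loose long block on top, centred over the joint between the two blocks below, and close the other end with the loose half block, flush with the end of the wall. Both should lie flat and in line with the blocks underneath; then let go of them.

Things in the scene. Friction and masses are not known exactly. Their poses are not given: they have to be found in the camera images.
- full_mid (a point): Centre (half-way up) of the loose long block: a plain squared beech block, 30 mm (x) by 115 mm (y, its long axis) by 30 mm high (z), about 70 g, the same size as the blocks of the first course. It lies flat on the table. The pine offcut, whetstone and large beech block nearby are other sizes and are not used.
- half_mid (a point): Centre (half-way up) of the loose half block: plain wood, 30 mm (x) by 50 mm (y, its long axis) by 30 mm (z) high, about 40 g, the same size as the half block already glued on the wall. It lies flat on the table.
- wall_mid (a point): Middle of the fixed wall, on top of its first course (42 mm above the table), over its joint, with x across, y along the wall, z up. The course is two 30x115x30 mm blocks with a 14 mm joint, 244 mm long, on a 12 mm base; a half block is glued on top at the +y end, centre y = +97 mm. The long block's centre belongs at x, y = 0, the loose half's at y = -97 mm, each 15 mm above this point, long axis along y.
Things that resemble listed ones, but are neither listed nor needed, are in the scene too. Leave any green look-alike of the part that bears half_mid alone.

How it is judged (in metres and radians):
At the end, for the whole second after the job is handed in: Both pieces lie flat on the first course (height within 5 mm), along the wall within 10 degrees and centred across it within 12 mm: the long block centred over the joint within 14 mm, the half block flush with the free end of the wall within 14 mm (x of full_mid in the frame of wall_mid between -0.012 and 0.012 m and y of full_mid in the frame of wall_mid between -0.014 and 0.014 m and z of full_mid in the frame of wall_mid between 0.01 and 0.02 m and angle between the y axis of each of full_mid, half_mid and the y axis of wall_mid, either way round below 0.18 rad and x of half_mid in the frame of wall_mid between -0.012 and 0.012 m and y of half_mid in the frame of wall_mid between -0.111 and -0.083 m and z of half_mid in the frame of wall_mid between 0.01 and 0.02 m); the robot touches nothing.
It also fails if it takes over 51 s, if anything falls off the work surface, if the arm or the gripper's body presses on something with over 40 N, if the wrist force passes 120 N, or if a joint passes its speed limit or range.

## Working session

There is one attempt and no reset: what is moved stays moved. The work goes in short steps, Python scripts to look and compute and a shell command to move; the robot and the scene stay as the last step left them, time stands still between calls to the robot, and variables do not carry over. Pictures are saved under pics/ and viewed, at most 10 in all, crops included, and the job is handed in when it is done.

```bash
mkdir -p pics
cat > h.py <<'E'
import numpy as np, cv2
from cell import bot
def cam(n,f=None):
    c=bot.camera(n)
    if f: cv2.imwrite(f,c["img"][:,:,::-1])
    c["img"]=c["img"].copy(); return c
def ray(c,u,v,z):
    f=c["img"].shape[0]/2/np.tan(np.radians(c["vertical_fov"])/2)
    T=np.array(c["cam_to_world"]); d=T[:3,:3]@[(u-c["cx"])/f,(v-c["cy"])/f,1]; o=T[:3,3]
    return o+d*(z-o[2])/d[2]
def proj(c,p):
    f=c["img"].shape[0]/2/np.tan(np.radians(c["vertical_fov"])/2)
    T=np.array(c["cam_to_world"]); q=T[:3,:3].T@(np.array(p)-T[:3,3]); return [c["cx"]+f*q[0]/q[2],c["cy"]+f*q[1]/q[2]]
E
python3 - <<'E'
from h import *
for n in ("top","side"):
    c=cam(n,f"pics/{n}1.png"); print(n,c["vertical_fov"],c["cx"],c["cy"],np.round(c["cam_to_world"],3).tolist())
s=bot.read_state(); print(s["clock"],s["tcp_pos"],np.round(s["tcp_rot"],3).tolist(),s["opening"],bot.hold_point_z)
E
```

```text
top 46.67964015548221 272.51413218428746 210.18069183300148 [[0.029, -0.993, 0.115, 0.448], [-1.0, -0.03, -0.002, 0.028], [0.006, -0.115, -0.993, 1.018], [0.0, 0.0, 0.0, 1.0]]
side 43.317872704799576 277.4675407142799 212.24166372704752 [[0.998, 0.039, -0.056, 0.595], [0.068, -0.663, 0.746, -0.791], [-0.008, -0.748, -0.664, 0.756], [0.0, 0.0, 0.0, 1.0]]
0.1 [ 0.28039265 -0.55791383  0.23054017] [[0.893, 0.449, -0.001], [0.449, -0.893, 0.001], [-0.0, -0.002, -1.0]] 0.08519935804052847 -0.0187
```

View pics/top1.png

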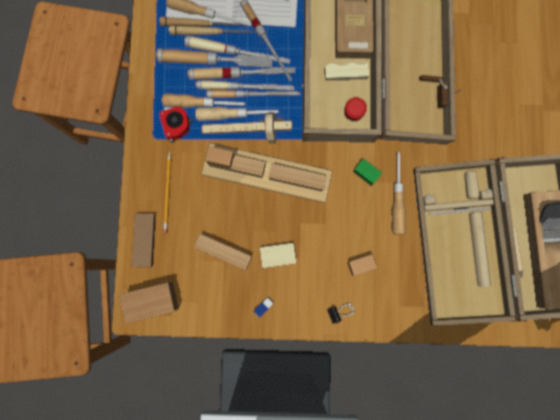

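View pics/side1.png

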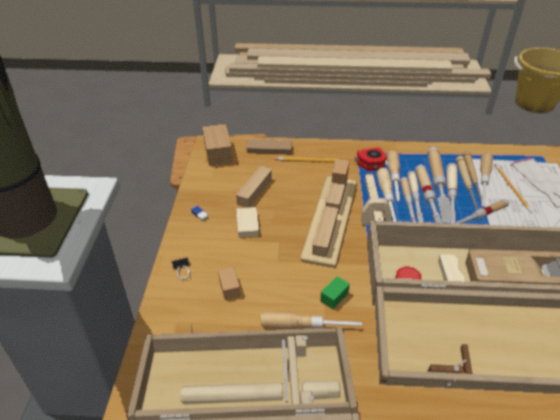

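Candidates in the top view for the long block: (223,251) slim beech, (278,255) pale whetstone or pine, (143,240) dark flat piece, (148,302) large beech. Half block: (362,264) brown, with the green look-alike at (368,171). Wall: (267,172), glued half at its left end (218,157). I'll check the sizes in an enlarged crop.

Run:
```python
from h import *
c=cam("top"); im=c["img"][130:330,110:410,::-1]
cv2.imwrite("pics/crop.png",cv2.resize(im,None,fx=2.6,fy=2.6,interpolation=cv2.INTER_CUBIC))
im=c["img"][170:300,200:400,::-1]
c=cam("side"); im=c["img"][130:310,180:370,::-1]
cv2.imwrite("pics/crops.png",cv2.resize(im,None,fx=3.3,fy=3.3,interpolation=cv2.INTER_CUBIC))
```

```text
(no output)
```

View pics/crop.png

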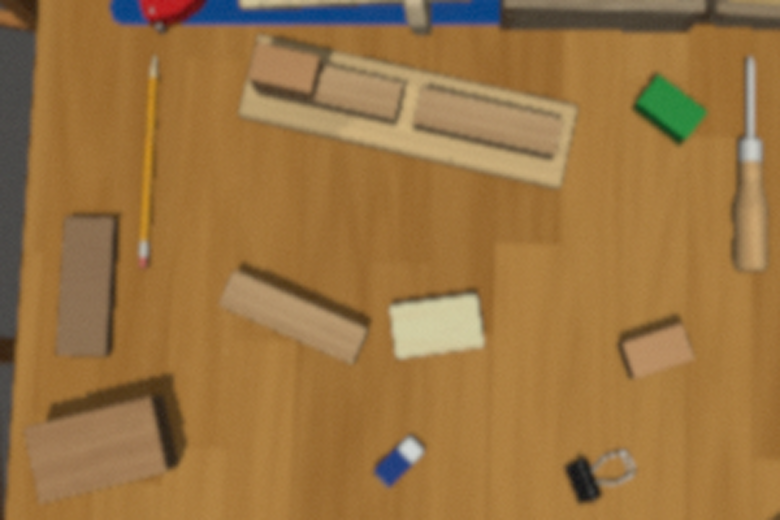

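View pics/crops.png

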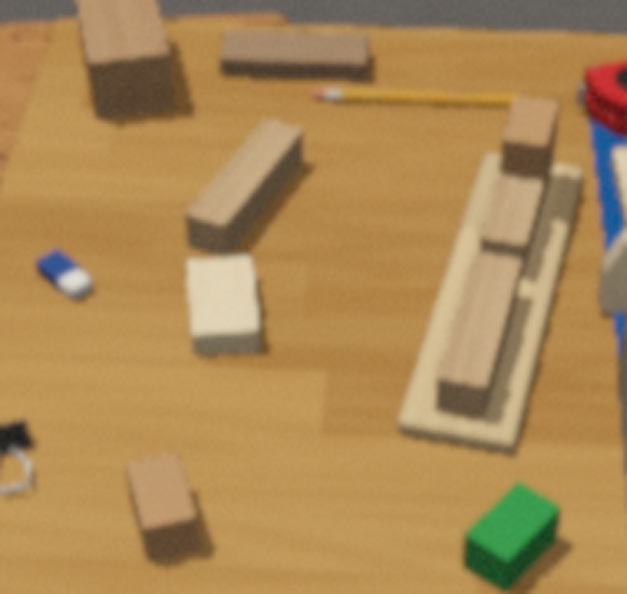

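The slim block at top px (223,251) looks about 115x30. The dark piece at (143,240) is wider, the big block is bigger, and the pale slab is short. The brown piece at (362,264) is the half block. Now I'll measure with both cameras.

```bash
cat > m.py <<'E'
from h import *
ct=cam("top");cs=cam("side")
T=lambda u,v:(110+u/2.6,130+v/2.6)
S=lambda u,v:(180+u/3.3,130+v/3.3)
def rep(n,c,f,pts,z):
    P=np.array([ray(c,*f(*p),z)[:2] for p in pts]); m=P.mean(0)
    e=[np.linalg.norm(P[i]-P[(i+1)%4]) for i in range(4)]
    d=(P[1]+P[2]-P[0]-P[3])
    print(n,np.round(m,4),"edges",np.round(e,3),"ang",round(np.degrees(np.arctan2(d[1],d[0])),1))
rep("long T",ct,T,[(240,270),(369,322),(355,361),(221,303)],.03)
rep("long S",cs,S,[(188,213),(272,121),(302,131),(230,222)],.03)
rep("half T",ct,T,[(620,346),(682,323),(694,356),(634,377)],.03)
rep("half S",cs,S,[(127,466),(178,455),(196,517),(145,530)],.03)
rep("glued T",ct,T,[(258,48),(324,60),(315,97),(250,82)],.072)
rep("glued S",cs,S,[(516,97),(557,101),(549,143),(505,138)],.072)
rep("wallR T",ct,T,[(418,85),(562,117),(555,155),(414,125)],.042)
rep("base T",ct,T,[(258,37),(577,104),(561,187),(238,116)],.012)
rep("base S",cs,S,[(487,153),(581,172),(515,449),(400,425)],.012)
E
python3 m.py
```

```text
long T [0.4768 0.1216] edges [0.109 0.032 0.114 0.029] ang -110.9
long S [0.4793 0.1237] edges [0.113 0.024 0.107 0.029] ang 67.3
half T [ 0.4568 -0.16  ] edges [0.052 0.027 0.05  0.026] ang -68.8
half S [ 0.4591 -0.1622] edges [0.029 0.047 0.028 0.048] ang 21.1
glued T [0.6592 0.1323] edges [0.051 0.029 0.051 0.027] ang -100.1
glued S [0.6653 0.1349] edges [0.027 0.047 0.028 0.046] ang -6.9
wallR T [ 0.6318 -0.0228] edges [0.116 0.031 0.113 0.032] ang -100.7
base T [0.6435 0.0396] edges [0.264 0.069 0.266 0.067] ang -100.6
base S [0.6465 0.0358] edges [0.067 0.264 0.068 0.268] ang -13.9
```

```bash
python3 -m handwheel '[[-0.4,[4.2,-3.4,0],0],[-0.4,[4.2,-3.4,0],0],[-0.4,[4.2,-3.4,0],0],[-0.4,[4.2,-3.4,0],0],[-0.4,[4.2,-3.4,0],0],[-0.4,[4.2,-3.4,0],0],[-0.4,[4.2,-3.4,0],0],[-0.4,[4.2,-3.4,0],0]]'; python3 -m handwheel '[[-0.4,[0,0,0],-0.184],[-0.4,[0,0,0],-0.184],[-0.4,[0,0,0],-0.184],[-0.4,[0,0,0],-0.184],[-0.4,[0,0,0],-0.184],[-0.4,[0,0,0],-0.184],[-0.4,[0,0,0],-0.184],[-0.4,[0,0,0],-0.184]]'
python3 - <<'E'
from h import *
s=bot.read_state(); R=np.array(s["tcp_rot"]); print(s["clock"],s["tcp_pos"],np.degrees(np.arctan2(R[1,1],R[0,1])),R[2],s["opening"],np.round(s["q"],1))
c=cam("wrist","pics/w1.png"); print(proj(c,[.458,-.161,.03]),np.round(c["cam_to_world"],3).tolist())
E
```

```text
clock: 1.3
tcp_pos: [0.4596, -0.1629, 0.2315]
tcp_rot: [[0.893, 0.449, 0.001], [0.449, -0.893, -0.0], [0.001, 0.001, -1.0]]
wrist_force: [1.4, 0.2, -0.6]
opening: 0.06
finger_force: 0.0
clock: 2.3
tcp_pos: [0.4588, -0.1647, 0.2314]
tcp_rot: [[-0.364, 0.931, 0.0], [0.931, 0.364, -0.0], [-0.0, 0.0, -1.0]]
wrist_force: [0.1, 0.8, -0.4]
opening: 0.0595
finger_force: 0.0
2.3 [ 0.45882123 -0.16465296  0.23138   ] 21.358740851485965 [-3.77921021e-04  1.64256294e-04 -9.99999915e-01] 0.059477153333735475 [ 36.2  32.2 -34.3 112.2  25.9  43.3   8.2]
[np.float64(279.1425558858695), np.float64(171.9331785607375)] [[0.931, 0.345, 0.117, 0.429], [0.364, -0.882, -0.298, -0.088], [0.001, 0.32, -0.947, 0.375], [0.0, 0.0, 0.0, 1.0]]
```

View pics/w1.png

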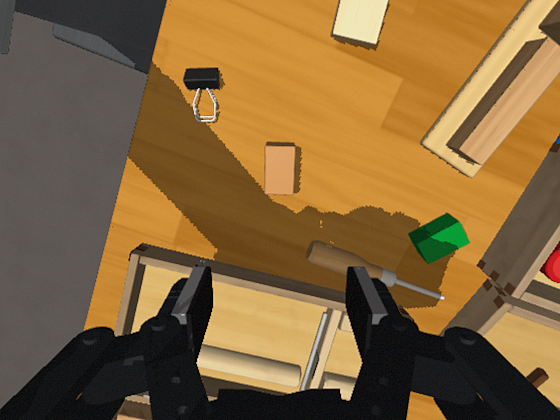

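The wrist view shows the half block's top face at corners (265,147), (295,146), (295,193) and (266,195), standing squarely in the tool axes.

Run:
```python
from h import *
c=cam("wrist")
g=cv2.cvtColor(c["img"],cv2.COLOR_RGB2HSV)
P=np.array([ray(c,*p,.03)[:2] for p in [(265,147),(295,146),(295,193),(266,195)]])
m=P.mean(0); d=P[2]+P[3]-P[0]-P[1]; print(m,[np.linalg.norm(P[i]-P[(i+1)%4]) for i in range(4)],np.degrees(np.arctan2(d[1],d[0])))
s=bot.read_state(); R=np.array(s["tcp_rot"]); print((R.T@(np.array([*m,.004])-s["tcp_pos"]))*100)
```

```text
[ 0.45848029 -0.15956159] [np.float64(0.029457913945273455), np.float64(0.04797846238054109), np.float64(0.02982162747001842), np.float64(0.04913051344993022)] -67.69703119455055
[ 0.47830325  0.14884748 22.72475626]
```

```bash
python3 -m handwheel '[[-0.4,[0.2,0.1,4.5],0],[-0.4,[0.2,0,5],0],[-0.4,[0,0,5],0],[-0.4,[0,0,4],0],[-0.4,[0,0,2],0],[-0.4,[0,0,1.5],0],[-0.4,[0,0,0.7],0],[-0.4,[0,0,0],0]]'; python3 -m handwheel '[[1,[0,0,0],0],[1,[0,0,0],0],[1,[0,0,0],0],[1,[0,0,0],0],[1,[0,0,0],0],[1,[0,0,0],0]]'
```

```text
clock: 3.4
tcp_pos: [0.4584, -0.1604, 0.0042]
tcp_rot: [[-0.358, 0.934, -0.0], [0.934, 0.358, -0.0], [-0.0, -0.0, -1.0]]
wrist_force: [1.1, -0.6, 0.6]
opening: 0.0596
finger_force: 0.0
clock: 4.15
tcp_pos: [0.4586, -0.1607, 0.0051]
tcp_rot: [[-0.358, 0.934, 0.001], [0.934, 0.358, -0.0], [-0.001, 0.001, -1.0]]
wrist_force: [-0.2, 0.2, 6.7]
opening: 0.029
finger_force: 60.1
```

```bash
python3 -m handwheel '[[1,[0,0,-2],0],[1,[0,0,-4],0],[1,[0,0,-4],0],[1,[0,0,-4],0.1],[1,[0,0,0],0.16],[1,[0,0,0],0.16],[1,[0,0,0],0.13],[1,[0,0,0],0]]'
cat > aim.py <<'E'
import sys
from h import *
x,y,z,a=map(float,sys.argv[1:5])   # target TCP, tool-y angle deg
s=bot.read_state(); R=np.array(s["tcp_rot"]); print("shift cm",np.round((R.T@(np.array([x,y,z])-s["tcp_pos"]))*100,2))
n=np.degrees(np.arctan2(R[1,1],R[0,1])); print("tool y",n,"turn rad",-np.radians((a-n+180)%360-180),s["opening"],s["clock"])
E
python3 aim.py .626 -.056 .15 -10.7
```

```text
clock: 5.15
tcp_pos: [0.4581, -0.1605, 0.1446]
tcp_rot: [[0.181, 0.983, 0.0], [0.983, -0.181, -0.001], [-0.001, 0.0, -1.0]]
wrist_force: [-0.3, -0.5, -0.6]
opening: 0.0292
finger_force: 59.4
shift cm [13.32 14.62 -0.55]
tool y -10.423606809527104 turn rad 0.004823971203843963 0.029170890478890425 5.15
```

```bash
python3 -m handwheel '[[1,[2,2,-1],0],[1,[3,3.3,0],0],[1,[3,3.3,0],0],[1,[3,3.3,0],0],[1,[1.8,2.2,0],0],[1,[0.5,0.5,0],0],[1,[0,0,0],0],[1,[0,0,0],0]]'
python3 - <<'E'
from h import *
c=cam("wrist","pics/w2.png")
for p in [(.644,.039,.042),(.626,-.056,.042)]: print(proj(c,p))
E
python3 aim.py .626 -.056 .048 -10.7
```

```text
clock: 6.15
tcp_pos: [0.6246, -0.0577, 0.1541]
tcp_rot: [[0.183, 0.983, -0.002], [0.983, -0.183, -0.001], [-0.002, -0.002, -1.0]]
wrist_force: [-0.5, -0.1, -0.2]
opening: 0.029
finger_force: 59.4
[np.float64(280.5595054545362), np.float64(63.708675088357325)]
[np.float64(279.92479648036783), np.float64(200.17851260509704)]
shift cm [ 0.2   0.1  10.62]
tool y -10.540254265351953 turn rad 0.0027880890356257503 0.029109195514897174 6.2
```

View pics/w2.png

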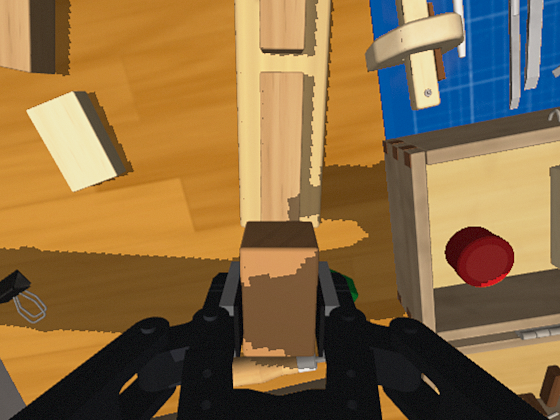

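The wrist view shows the right-hand wall block's far corners at (260,73) and (305,73). The joint centre is at about (282,62), against the predicted (280.6,63.7), so the wall pose is good to about 1.5 mm. I'll lower and release with a small opening.

```bash
python3 -m handwheel '[[1,[0.2,0.2,2],0],[1,[0,0,3],0],[1,[0,0,2.5],0],[1,[0,0,1.5],0],[1,[0,0,0.8],0],[1,[0,0,0.4],0],[1,[0,0,0.3],0],[1,[0,0,0],0]]'; python3 aim.py .6275 -.056 .0475 -10.7
```

```text
clock: 7.2
tcp_pos: [0.6286, -0.0546, 0.0497]
tcp_rot: [[0.182, 0.983, 0.001], [0.983, -0.182, -0.0], [0.0, 0.001, -1.0]]
wrist_force: [0.0, 0.5, 0.6]
opening: 0.0289
finger_force: 59.4
shift cm [-0.16 -0.09  0.22]
tool y -10.487931284279634 turn rad 0.0037012973297961987 0.028874640508249488 7.2
```

```bash
python3 -m handwheel '[[1,[-0.1,-0.1,0.1],0],[1,[0,0,0.1],0],[1,[0,0,0.05],0],[0.1,[0,0,0],0],[-0.1,[0,0,0],0],[-0.1,[0,0,0],0],[-0.1,[0,0,0],0]]'; python3 -m handwheel '[[-0.1,[0,0,-2],0],[-0.1,[0,0,-3],0],[-0.1,[0,0,-4],0],[-0.1,[0,0,-4],0],[-0.1,[0,0,-2],0],[-0.4,[0,0,0],0]]'; python3 aim.py .478 .1225 .16 -21.7
```

```text
clock: 8.07
tcp_pos: [0.6272, -0.0554, 0.0467]
tcp_rot: [[0.182, 0.983, 0.0], [0.983, -0.182, -0.0], [-0.0, 0.0, -1.0]]
wrist_force: [0.2, -0.8, -0.4]
opening: 0.0469
finger_force: 0.0
clock: 8.82
tcp_pos: [0.6286, -0.0553, 0.1998]
tcp_rot: [[0.182, 0.983, 0.005], [0.983, -0.182, -0.0], [0.001, 0.005, -1.0]]
wrist_force: [-0.2, -0.6, -0.2]
opening: 0.0598
finger_force: 0.0
shift cm [ 14.73 -18.07   3.9 ]
tool y -10.49468631809787 turn rad 0.1955696174679609 0.05979159831506943 8.825
```

```bash
python3 -m handwheel '[[-0.4,[2,-3,0],0],[-0.4,[3.5,-4,0],0],[-0.4,[3.5,-4,0],0],[-0.4,[3.5,-4,0],0],[-0.4,[2.2,-3,0],0],[-0.4,[0,0,0],0.1],[-0.4,[0,0,0],0.09],[-0.4,[0,0,0],0]]'
python3 - <<'E'
from h import *
c=cam("wrist","pics/w3.png"); print(proj(c,[.478,.1225,.03]))
c=cam("top"); print(proj(c,[.626,-.056,.072]))
cv2.imwrite("pics/t2.png",cv2.resize(c["img"][130:220,190:350,::-1],None,fx=4,fy=4,interpolation=cv2.INTER_CUBIC))
E
python3 aim.py .478 .1225 .006 -21.7
```

```text
clock: 9.82
tcp_pos: [0.4764, 0.1218, 0.1963]
tcp_rot: [[0.363, 0.932, -0.001], [0.932, -0.363, -0.001], [-0.001, -0.001, -1.0]]
wrist_force: [0.2, 1.2, -0.0]
opening: 0.0598
finger_force: 0.0
[np.float64(279.8732307774556), np.float64(183.2420407830094)]
[np.float64(314.9721943835262), np.float64(176.9262526782618)]
shift cm [ 0.13  0.11 19.05]
tool y -21.27950496644205 turn rad 0.0073390228238703675 0.05972238078033897 9.925
```

View pics/w3.png

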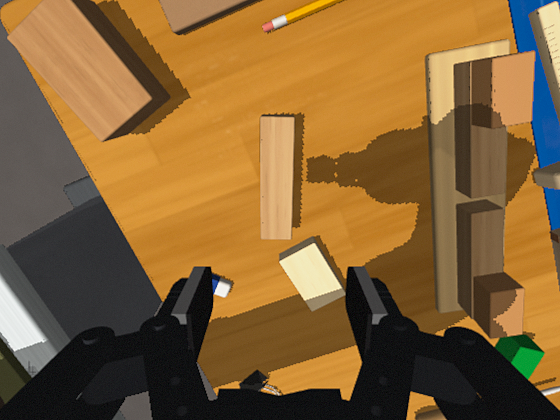

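View pics/t2.png

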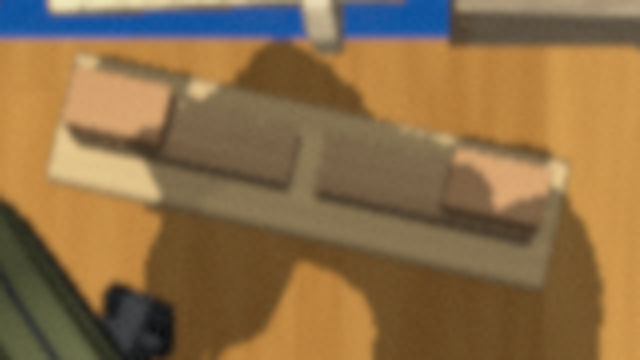

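The half block sits flush on the right end, in line. In the wrist view the long block's top corners are (261,116), (295,115), (291,240) and (260,239).

Run:
```python
from h import *
c=cam("wrist")
P=np.array([ray(c,*p,.03)[:2] for p in [(261,116),(295,115),(291,240),(260,239)]])
m=P.mean(0); d=P[0]+P[1]-P[2]-P[3]; print(m,[np.linalg.norm(P[i]-P[(i+1)%4]).round(4) for i in range(4)],np.degrees(np.arctan2(d[1],d[0])))
s=bot.read_state(); R=np.array(s["tcp_rot"]); print((R.T@(np.array([*m,.006])-s["tcp_pos"]))*100, np.degrees(np.arctan2(R[1,0],R[0,0])))
```

```text
[0.47632839 0.12541503] [np.float64(0.0292), np.float64(0.1168), np.float64(0.0299), np.float64(0.1149)] 67.49320446585814
[ 0.33533765 -0.16081845 19.05104426] 68.6968581599057
```

```bash
python3 -m handwheel '[[-0.4,[0.3,-0.1,3],0.01],[-0.4,[0,0,4.5],0.01],[-0.4,[0,0,4.5],0],[-0.4,[0,0,3.5],0],[-0.4,[0,0,2],0],[-0.4,[0,0,1],0],[-0.4,[0,0,0.5],0],[-0.4,[0,0,0],0]]'; python3 -m handwheel '[[1,[0,0,0],0],[1,[0,0,0],0],[1,[0,0,0],0],[1,[0,0,0],0],[1,[0,0,0],0],[1,[0,0,0],0]]'; python3 -m handwheel '[[1,[0,0,-2],0],[1,[0,0,-4],0],[1,[0,0,-4],0],[1,[0,0,-4],0],[1,[0,0,0],-0.1],[1,[0,0,0],-0.1],[1,[0,0,0],0]]'; python3 aim.py .6445 .0390 .15 -10.5
```

```text
clock: 10.98
tcp_pos: [0.4774, 0.1251, 0.0071]
tcp_rot: [[0.383, 0.924, 0.001], [0.924, -0.383, 0.0], [0.0, 0.0, -1.0]]
wrist_force: [-0.4, 0.2, 0.7]
opening: 0.0595
finger_force: 0.0
clock: 11.72
tcp_pos: [0.4775, 0.1252, 0.0076]
tcp_rot: [[0.383, 0.924, 0.001], [0.924, -0.383, 0.0], [0.001, 0.001, -1.0]]
wrist_force: [0.3, 0.9, 5.5]
opening: 0.0291
finger_force: 61.0
clock: 12.6
tcp_pos: [0.477, 0.1248, 0.1471]
tcp_rot: [[0.193, 0.981, 0.0], [0.981, -0.193, 0.0], [0.0, 0.0, -1.0]]
wrist_force: [-0.5, 0.6, -0.4]
opening: 0.0287
finger_force: 60.2
shift cm [-5.19 18.09 -0.29]
tool y -11.128159349212215 turn rad -0.010963448870937935 0.028661299772341508 12.6
```

```bash
python3 -m handwheel '[[1,[-0.8,2.5,-0.5],-0.01],[1,[-1,3.7,0],0],[1,[-1,3.7,0],0],[1,[-1,3.7,0],0],[1,[-0.9,3,0],0],[1,[-0.5,1.5,0],0],[1,[0,0,0],0],[1,[0,0,0],0]]'; python3 aim.py .645 .0390 .051 -10.5
python3 - <<'E'
from h import *
c=cam("wrist","pics/w4.png")
E
```

```text
clock: 13.6
tcp_pos: [0.6443, 0.0416, 0.1516]
tcp_rot: [[0.182, 0.983, -0.002], [0.983, -0.182, 0.0], [0.0, -0.002, -1.0]]
wrist_force: [0.1, 0.6, -0.8]
opening: 0.0287
finger_force: 60.1
shift cm [-0.24  0.13 10.05]
tool y -10.461896082246788 turn rad 0.0006650388227025394 0.028678199896797305 13.6
```

View pics/w4.png

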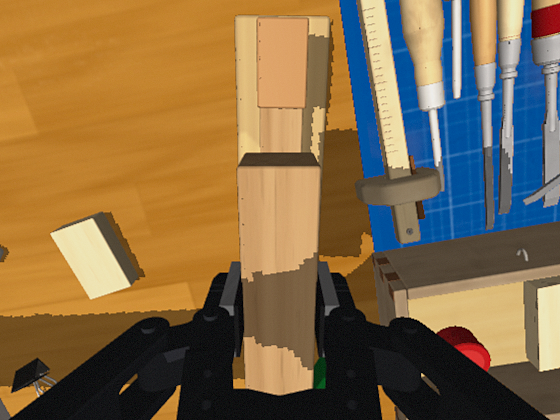

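The held block's far bottom edge is at row 153 (cols 246–315). The glued half's near top edge is at row 107 (cols 257–304). I'll compute the gap, which should be 14.5 mm.

Run:
```python
from h import *
c=cam("wrist"); s=bot.read_state(); R=np.array(s["tcp_rot"]); z=s["tcp_pos"][2]-.0076
for p,h in [((280.5,153),z),((279,166),z+.03),((282,107),.072),((282.5,16),.072)]: print(((R.T@(ray(c,*p,h)-s["tcp_pos"]))[:2]*1000).round(1))
```

```text
[56.1  0.9]
[56.7  0.3]
[72.1  2.2]
[121.7   2.3]
```

```bash
python3 -m handwheel '[[1,[0,0.15,2],0],[1,[0,0,3],0],[1,[0,0,2.5],0],[1,[0,0,1.3],0],[1,[0,0,0.6],0],[1,[0,0,0.4],0],[1,[0,0,0.2],0],[1,[0,0,0],0]]'; python3 aim.py .6455 .0405 .0495 -10.5
```

```text
clock: 14.7
tcp_pos: [0.6473, 0.0405, 0.0522]
tcp_rot: [[0.182, 0.983, 0.001], [0.983, -0.182, 0.0], [0.0, 0.001, -1.0]]
wrist_force: [-0.4, 0.8, -1.1]
opening: 0.0286
finger_force: 60.1
shift cm [-0.03 -0.18  0.27]
tool y -10.491212248785015 turn rad 0.0001533751925475619 0.028638133235214427 14.7
```

```bash
python3 -m handwheel '[[1,[0,-0.15,0.1],0],[1,[0,0,0.1],0],[1,[0,0,0.05],0],[1,[0,0,0],0],[0.1,[0,0,0],0],[-0.1,[0,0,0],0],[-0.1,[0,0,0],0],[-0.1,[0,0,0],0]]'; python3 -m handwheel '[[-0.1,[0,0,-1.5],0],[-0.1,[0,0,-3],0],[-0.1,[0,0,-4],0],[-0.1,[0,0,-4],0],[-0.1,[0,0,-4],0],[-0.1,[-4,-4,0],0],[-0.1,[-4,-4,0],0],[-0.1,[0,0,0],0]]'
python3 -m handwheel '[[-0.1,[0,-5,0],0],[-0.1,[0,-5,0],0],[-0.1,[0,-4,0],0],[-0.1,[0,0,0],0]]'
python3 - <<'E'
from h import *
c=cam("top"); a=cv2.resize(c["img"][135:215,190:350,::-1],None,fx=4,fy=4,interpolation=cv2.INTER_CUBIC)
c=cam("side"); b=cv2.resize(c["img"][140:280,250:410,::-1],None,fx=2,fy=2,interpolation=cv2.INTER_CUBIC)
b=np.pad(b,((0,0),(0,640-b.shape[1]),(0,0)))
cv2.imwrite("pics/f.png",np.vstack([a,b]))
E
```

```text
clock: 15.7
tcp_pos: [0.6455, 0.0407, 0.0492]
tcp_rot: [[0.182, 0.983, 0.0], [0.983, -0.182, -0.0], [-0.0, 0.0, -1.0]]
wrist_force: [0.2, 0.5, 0.0]
opening: 0.0471
finger_force: 0.0
clock: 16.7
tcp_pos: [0.5475, -0.0275, 0.2148]
tcp_rot: [[0.186, 0.983, -0.005], [0.983, -0.186, -0.004], [-0.005, -0.004, -1.0]]
wrist_force: [-0.2, -0.3, 0.8]
opening: 0.047
finger_force: 0.0
clock: 17.2
tcp_pos: [0.4125, 0.0029, 0.2151]
tcp_rot: [[0.179, 0.984, -0.001], [0.984, -0.179, -0.001], [-0.001, -0.001, -1.0]]
wrist_force: [0.8, 0.6, 0.3]
opening: 0.0471
finger_force: 0.0
```

View pics/f.png

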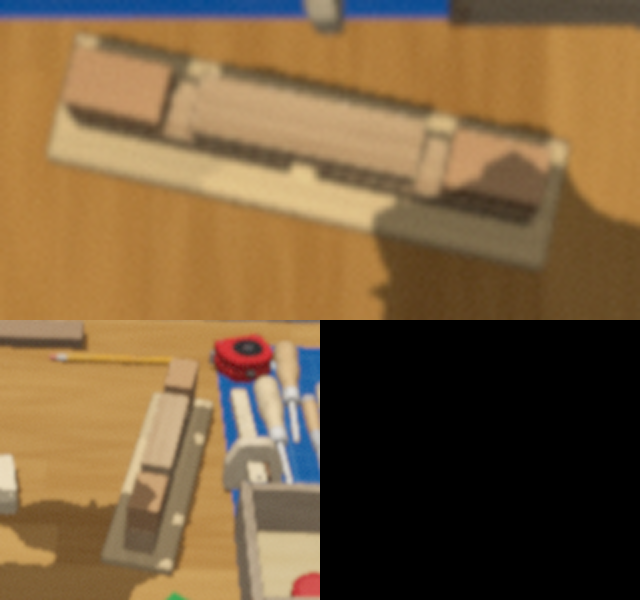

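The second course lies flat and in line. The long block is at (190–428) in the top crop with equal gaps either side, and the half block is flush at the right end, with the arm clear.

```bash
python3 -c "
from cell import bot
print(bot.hand_in())"
```

```text
the job is handed in; nothing more can be done
None
```

I laid both loose blocks on the wall and handed the job in at about 17 s: the long block is centred over the joint, the half block is flush with the free end, and the arm is clear. The final pictures looked right, but the hand-in gave no pass or fail result.

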